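# Tighten the chuck of the fluting fixture with its sprung safety key and hold it home

## Robot

A 6-joint arm with a two-finger parallel gripper is mounted at the origin on the work surface. World frame = base frame: x ahead of the robot, y to its left, z up, the work surface at z = 0. Lengths are in m, angles in degrees, forces in N, time in s.
With the tool pointing down it reaches from about 0.35 to 0.875 m from the base axis. Payload 4.2 kg.
Tool frame: the origin (TCP) lies midway between the tips of the shut fingers; the grasp point (between the pads) lies 19 mm behind it (r.pinch_z is the distance from the TCP to the grasp point, in m); z points along the fingers, y is the line along which they close (so a half turn about z gives the same grasp; the last joint's range is limited). The gripper opens to 87 mm and grips with 3 to 60 N. Pads are 19 mm wide; open, the fingers measure 117 mm over their backs; the gripper's body (75 mm by 190 mm) begins 51 mm behind the grasp point.
Start: joints at [-60.012, 22.042, 0.453, 0, -68.411, -14.817], TCP at [0.164, -0.603, 0.223] pointing down, gripper open.
Joint ranges: [-179.83, 179.83], [-69.29, 118.12], [-61.27, 80.66], [-181.25, 117.63], [-171.15, -9.14], [-177.46, 177.46]. Speed limits (degrees/s): [159.86, 159.86, 180, 180, 180, 180].

## Interface

Orientations are given as a 3x3 rotation matrix whose columns are the frame's x, y, z axes.
In Python, from station import r, imaging, models gives the robot as it stands. The module is installed in compiled form; this text tells all that it offers.
- The arm moves only by the tool apply_moves, never from a script. Its argument "moves" is a list of rows, each a list of 2 entries, a list of its own where there are three numbers: the shift along the tool's x, y, z in m, then the turn about the tool's z in degrees. A call has 1 to 5 rows; each row shifts and turns the commanded pose from where the row before left it, along the tool's axes as they then stand; what a row does not reach is not made up. A row lasts 1/12 s, in which the tool goes at most 41.7 mm and 7.16 degrees, less where a joint would pass 70% of its speed; a pose out of reach is approached as far as the arm can. A call is refused whole if a number of a shift passes 0.0417 or a number of a turn 7.16, either way. A call with a gripper value outside its range is refused whole. "hand" is the finger opening in m, from 0 to 0.087, set as the call begins (left out, the last holds). The fingers move at their own pace and stop on an object; the grip force is fixed at half the most. Time passes only in rows, so rows that do not move let the fingers close. It gives the time, the measured TCP pose, the force, the opening and the grip force at its end, in the units of the state.
- r.sense(): the state, without advancing time (a new reading comes with each control period).
- imaging.capture(name): name is "scene" or "top"; returns a dict with "frame" (400x640x3 uint8, blue, green, red), "intrinsics" (3x3 intrinsics, pixels), "eye" and "orientation" of the camera in the world. Camera axes: x right, y down, z forward; pixel columns grow to the right and rows downward; lengths in m; the calibration is good to about 2 mm. A picture is of the moment at which its call begins. There is no depth.
- r.finish_job(): hands the job in; it is judged then, once.
Trained networks look in a picture, given as the dict that the camera call returned (one of the last four; its "shot" number tells which), for a name from the list of things; names that differ only in an ending like _2 or _b are one class to them, and where a whole thing is asked for, a point or a joint stands for the part that bears it (a point fixed in the world has none). Each returns a list of dicts, best first, with "confidence" (0 to 1); they miss things now and then, are a little off and sometimes report something else, mostly with a low value. They report only what shows in the picture. A call takes as long as a camera call. They do not tell look-alikes from the thing itself.
- models.cut_out(picture, target): "region" (400x640 bool, what is visible of it) and "extent" ([left, top, width, height] as shares, 0 to 1, of the picture: columns of its width, rows of its height, round what is visible of it).
- models.place_of(picture, target): "at" ([column, row] as shares, 0 to 1, of the picture: columns of its width, rows of its height: a listed point, or the origin of a listed thing).
The state is a dict: "time_s": time; "joints": joint angles; "joint_velocities": joint speeds; "effort": joint torques, N m; "tcp_pos": TCP position; "ee_rot": TCP orientation; "wrist_force": force on the tool from outside, world axes, zero at the start; "moment": the same for the moment, N m; "gripper_width": opening from 0.0 (shut) to 1.0 (fully open); "gripper_force": force on a finger pad.
Only numpy, scipy, OpenCV 4.12 (cv2) and the standard library are available. Lean on these libraries where they do the work, as an engineer would, in place of code of your own. Each camera call takes 0.05 s, during which the arm holds its last target. There are 200 camera calls.

## Task

The turned leg is set up in the carver's fluting fixture but the chuck is still slack on it: take the cross-handled sprung chuck key out of the wooden block, put it down into the drive on top of the chuck, turned so that its splines mesh, and push it fully home against its ejector spring. Then turn it clockwise until the jaws are tight on the leg, and finish still gripping the key, pressed fully home and upright, because its spring throws it out when it is let go. Leave the carving tools, the two lathe centres and everything else on the bench where they are.

Things in the scene. Friction and masses are not known exactly. Their poses are not given: they have to be found in the camera images.
- key: Steel chuck key, 114 mm tall, 0.25 kg, upright in a hole of the wooden block, its yaw varying. Origin at the tip of its nose, z up the shank, x along the cross handle. From the tip up: a round pilot pin 7.8 mm thick, tapered at the end, to 8 mm; four splines 4.6 mm wide, a cross 19 mm over its tips along the key's x and y, from 8 to 24 mm; a 12 mm shank with a 26 mm collar from 50 to 56 mm.
- key_handle (a point): Centre of the key's cross handle, 100 mm above its tip, 154 mm above the bench when the key stands in the block: a round steel bar 14 mm thick and 92 mm long along x (outer 13 mm at each end red plastic, 17 mm thick) through a dark forged hub with flat sides, 32 mm along x, 16 mm thick along y, from 24 mm below to 14 mm above this point. Grip the hub across its flats.
- key_sleeve (a joint): How far the red sprung sleeve of the key (30 mm outside, 21 mm inside) is pushed up, m: 0 at rest, with its lower end 16 mm above the key's tip (it then stands on the block, nose and half of the splines in the hole); 0.008 with the key fully home in the chuck. The spring pushes with 4 N at rest and 9 N at home and throws the key up when let go.
- socket (a point): Centre of the mouth of the key drive on top of the chuck, 137 mm above the bench: a brass disc 27 mm across, 2 mm proud of the steel chuck, cut by a cross of two slots 6.4 mm wide along this point's x and y (z up), which turn with the drive. It takes the key's pilot and splines from straight above, in any of the four quarter turns.
- socket_floor (a point): Centre of the floor of the key drive, 24 mm below its mouth: the key is fully home when its tip stands here.
- pinion (a joint): How far the drive is turned clockwise seen from above, rad: it starts between 0.1 and 0.5 with the jaws slack, and stops at 1.0, where the jaws are tight on the leg. It turns with about 0.2 N m and stays where it is left.
- jig: The fluting fixture, green cast iron, fixed at a varying place and yaw. Origin on the bench straight under the key drive, z up, y along the spindle (85 mm high) towards the tailstock. Bed 100 mm wide, from y = -140 to 360 mm. From -y: index plate 116 mm across, headstock, 100 mm chuck, four jaws, leg up to 62 mm thick, tailstock; nothing of it is higher than 145 mm.
- rack: Wooden block 185 x 64 x 70 mm, fixed at a varying place and yaw, with three upright holes of 22 mm diameter, 66 mm deep, in a row along its x, 55 mm apart, the middle one at its centre. Origin at the centre of its underside. The key and two lathe centres stand in the holes, which in which varies.
- spur_centre: Steel spur drive centre standing in the block, 26 mm thick, rising 28 mm above the block. Leave it alone. Origin at its lower end.
- live_centre: Dark steel revolving centre with a cone point, standing in the block, 33 mm thick, rising 38 mm above the block. Leave it alone. Origin at its lower end.
- gouge_blue: Carving gouge with a blue handle lying on the bench, 265 mm long, 31 mm high. Origin on the bench under the ferrule, x towards the blade. Leave it alone.
- gouge_wide: Carving gouge with a brown handle and a 26 mm blade lying behind the fixture, 275 mm long, 31 mm high. Origin under the ferrule, x towards the blade. Leave it alone.
- gouge_narrow: Carving gouge with a dark handle and a 12 mm blade lying behind the fixture, 275 mm long, 31 mm high. Origin under the ferrule, x towards the blade. Leave it alone.
- mallet: Round wooden carver's mallet standing on its head, 94 mm thick, 252 mm tall. Origin at the centre of its underside. Leave it alone.
There are look-alikes about, which are no part of the job. Several things have the shape of the key; the one meant has the colours described above.

How it is judged (in metres and radians):
On the way, in this order (a step that is already met when the one before it is completed fails the run):
1. the key is lifted clear of the block (height (world z) of key above 0.09 m and contact force between the fingers and key above 1 N), for 0.1 s.
2. the key is meshed and pushed fully home in the chuck (z of key in the frame of socket below -0.0215 m and horizontal distance between key and socket below 0.004 m), for 0.1 s.
3. the jaws are turned tight with the key (value of joint pinion above 0.93 rad), for 0.1 s.
At the end, for the whole second after the job is handed in: The key stands upright (within 4 degrees) in the chuck's drive with its tip within 2.5 mm of the drive's floor and within 4 mm of its axis, the sleeve pushed up by more than 5.5 mm, the drive turned to its tight stop (above 0.93 rad), and the fingers still hold and press the key, at rest (all of step 2 and angle between key's own z axis and vertical below 0.07 rad and value of joint key_sleeve above 0.0055 m and value of joint pinion above 0.93 rad and contact force between the fingers and key above 3 N and linear speed of key below 0.02 m/s); the arm keeps its last pose, push and grip.
It fails at once if a bystander is knocked out of its place (distance of any of spur_centre, live_centre, gouge_blue, gouge_wide, gouge_narrow, mallet from where it was at the start of the episode above 0.02 m).
It also fails if it takes over 48 s, if anything falls off the work surface, if the arm or the gripper's body presses on something with over 40 N, if the wrist force passes 120 N, or if a joint passes its speed limit or range.

## Working session

There is one attempt and no reset: what is moved stays moved. The work goes in short steps, Python scripts to look and compute and a tool call to move; the robot and the scene stay as the last step left them, time stands still between calls to the robot, and variables do not carry over. Pictures are saved under pics/ and viewed, at most 10 in all, crops included, and the job is handed in when it is done.

Besides the shell and the picture viewer there is one more tool, called after "Emit:" in YAML: its name, and indented under it one key for each argument. apply_moves: Moves the arm, as the interface text tells. Its arguments: {"type":"object","properties":{"moves":{"type":"array"},"hand":{"type":"number"}},"required":["moves"]}

```bash
mkdir -p pics
cat > h.py <<'E'
import numpy as np, cv2
from station import r, imaging, models
def ray(p,uv):
    K=np.array(p["intrinsics"]);R=np.array(p["orientation"]);o=np.array(p["eye"])
    d=R@np.linalg.solve(K,[uv[0],uv[1],1.]);return o,d/np.linalg.norm(d)
def atz(p,uv,z):
    o,d=ray(p,uv);return o+d*(z-o[2])/d[2]
def proj(p,X):
    K=np.array(p["intrinsics"]);R=np.array(p["orientation"]);o=np.array(p["eye"])
    c=K@(R.T@(np.array(X)-o));return c[:2]/c[2]
def tri(a,b):
    A=np.zeros((3,3));v=np.zeros(3)
    for o,d in (a,b):
        P=np.eye(3)-np.outer(d,d);A+=P;v+=P@o
    X=np.linalg.solve(A,v)
    return X,[np.linalg.norm(np.cross(X-o,d)) for o,d in (a,b)]
E
python3 - <<'E'
from h import *
for n in("scene","top"):
    p=imaging.capture(n);cv2.imwrite(f"pics/{n}0.png",p["frame"])
    print(n,np.round(p["eye"],3),np.round(p["intrinsics"],1).tolist(),np.round(p["orientation"],2).tolist())
    for t,z in(("key_handle",.154),("socket",.137),("key",.054),("rack",0),("jig",0),("spur_centre",0.004),("live_centre",.004),("mallet",0)):
        for q in models.place_of(p,t)[:4]:
            uv=np.array(q["at"])*[640,400];print(t,round(q["confidence"],2),uv.round(1),atz(p,uv,z).round(4))
print(r.sense())
E
```

```text
scene [ 1.05  -0.644  0.896] [[411.4, 0.0, 319.5], [0.0, 411.4, 202.2], [0.0, 0.0, 1.0]] [[0.69, 0.56, -0.45], [0.72, -0.53, 0.44], [0.01, -0.63, -0.77]]
key_handle 0.85 [225.  171.4] [ 0.3854 -0.3232  0.154 ]
key_handle 0.56 [189.7 302.8] [ 0.6265 -0.5772  0.154 ]
socket 0.63 [370.  152.4] [0.5748 0.004  0.137 ]
key 0.73 [236.9 200.3] [ 0.4038 -0.3185  0.054 ]
key 0.64 [196.3 327.5] [ 0.6271 -0.5887  0.054 ]
rack 0.75 [251.4 224.4] [ 0.4569 -0.3195 -0.    ]
jig 0.72 [301.9 297.1] [ 0.7077 -0.3632  0.    ]
jig 0.67 [364.9 183.3] [0.5658 0.0133 0.    ]
spur_centre 0.64 [271.5 232.6] [ 0.517  -0.2988  0.004 ]
live_centre 0.57 [245.6 219.4] [ 0.4355 -0.3221  0.004 ]
mallet 0.71 [304.6 295.5] [ 0.709  -0.3558  0.    ]
mallet 0.33 [250. 228.] [ 0.4638 -0.3295  0.    ]
top [ 0.358 -0.218  1.295] [[502.6, 0.0, 312.0], [0.0, 502.6, 197.3], [0.0, 0.0, 1.0]] [[0.01, -0.98, 0.18], [-1.0, -0.01, 0.0], [-0.0, -0.18, -0.98]]
key_handle 0.74 [416.1 173.8] [ 0.6221 -0.4554  0.154 ]
key_handle 0.63 [361.9 269.1] [ 0.4009 -0.3283  0.154 ]
socket 0.58 [217.6 198.7] [0.5605 0.0069 0.137 ]
key 0.94 [449.
[... 474 characters left out ...]
48151772e+01]), 'joint_velocities': array([ 0.08497783, -0.01679111, -0.11441122, -0.0028816 ,  0.06042813,
       -0.03043586]), 'effort': array([-2.91684364e-05, -3.90454030e+01,  1.87624723e+01,  4.22439605e+00,
        1.56244193e-02, -1.12350176e-05]), 'tcp_pos': array([ 0.16357845, -0.60318254,  0.22257069]), 'ee_rot': array([[-9.65143765e-01, -2.61720295e-01,  1.45835584e-05],
       [-2.61720295e-01,  9.65143765e-01, -5.74354416e-06],
       [-1.25720284e-05, -9.36015906e-06, -1.00000000e+00]]), 'wrist_force': array([ 0.36463294,  0.44061069, -0.47348356]), 'moment': array([-1.01469754e-02,  5.27304986e-03, -9.17624346e-05]), 'gripper_force': 0.0, 'gripper_width': 1.0044211371523835}
```

View pics/scene0.png

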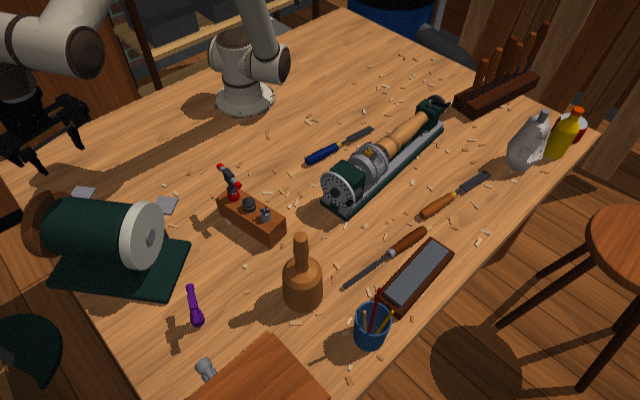

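View pics/top0.png

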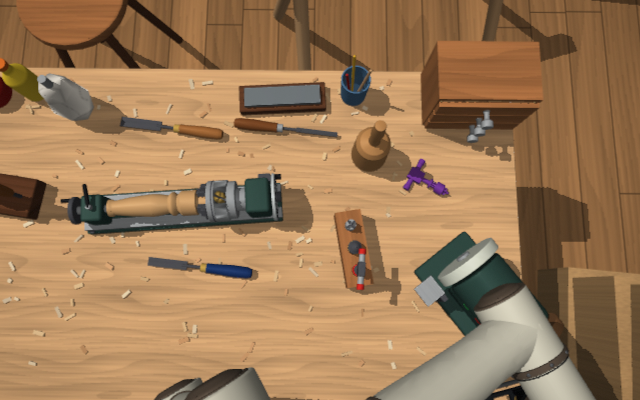

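Run:
```python
import cv2,numpy as np
s=cv2.imread("pics/scene0.png");t=cv2.imread("pics/top0.png")
def c(im,x,y,w=66,h=50):
    return cv2.resize(im[y-h//2:y+h//2,x-w//2:x+w//2],(396,300),interpolation=cv2.INTER_CUBIC)
cv2.imwrite("pics/crop1.png",np.vstack([np.hstack([c(s,230,185,92,70),c(t,355,262,92,70)]),np.hstack([c(s,370,152),c(t,217,198)])]))
```

```text
(no output)
```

View pics/crop1.png

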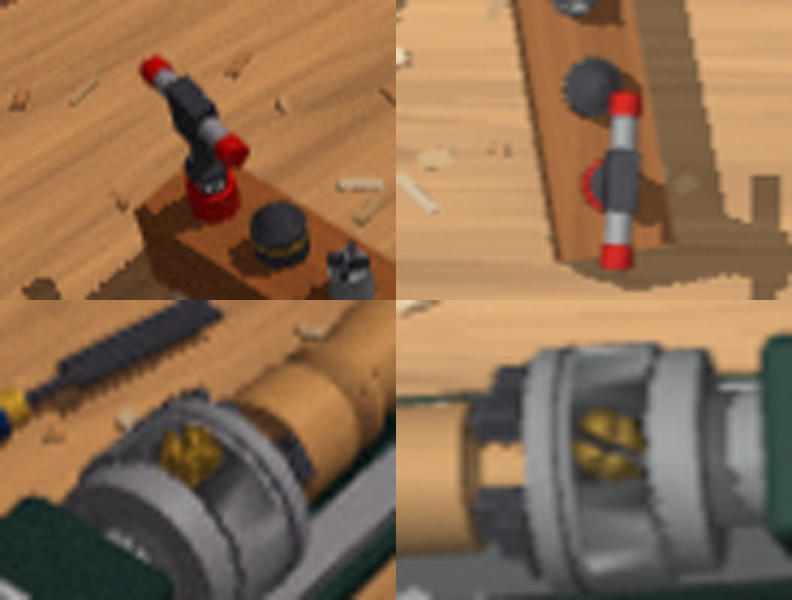

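The scene shows the red/steel key in the block at (225,171), and at (362,269) in the top view. The look-alikes are a purple key (scene 195,305, top 425,178) and a grey one on the box (top 482,125). Only the block key is steel with a dark hub and red ends and sleeve, and the crop confirms it. The brass drive is at (370,152) in the scene and (218,198) in top, with its diagonal slots visible. Next I'll measure it precisely.

```bash
cat > meas.py <<'E'
from h import *
def blobs(p,kind,box):
    f=p["frame"];hsv=cv2.cvtColor(f,cv2.COLOR_BGR2HSV);H,S,V=cv2.split(hsv)
    if kind=="red": m=((H<6)|(H>174))&(S>190)&(V>90)
    else: m=(H>15)&(H<32)&(S>130)&(V>60)
    x0,y0,x1,y1=box;M=np.zeros(m.shape,np.uint8);M[y0:y1,x0:x1]=m[y0:y1,x0:x1]
    n,l,st,c=cv2.connectedComponentsWithStats(M)
    return [(st[i],c[i]) for i in range(1,n) if st[i][4]>8]
E
python3 - <<'E'
from meas import *
S=imaging.capture("scene");T=imaging.capture("top")
for p,kb,sb,n in((S,(205,155,255,210),(350,135,390,170),"S"),(T,(335,240,380,300),(203,185,235,212),"T")):
    print(n,"red",[(b[0].tolist(),b[1].round(1).tolist()) for b in blobs(p,"red",kb)])
    print(n,"brass",[(b[0].tolist(),b[1].round(1).tolist(),atz(p,b[1],.137).round(4).tolist()) for b in blobs(p,"brass",sb)])
# rectified view of drive, 0.25mm/px, x right = world x, y up = world y
out=[]
for p,c in((T,(.563,.006)),(S,(.573,.004))):
    g=np.arange(-24,24,.16)/1000
    X,Y=np.meshgrid(c[0]+g,c[1]-g)
    K=np.array(p["intrinsics"]);R=np.array(p["orientation"]);o=np.array(p["eye"])
    P=np.stack([X,Y,np.full_like(X,.137)],-1)-o
    q=P@R@K.T;uv=(q[...,:2]/q[...,2:]).astype(np.float32)
    out.append(cv2.resize(cv2.remap(p["frame"],uv[...,0],uv[...,1],cv2.INTER_CUBIC),(390,390)))
cv2.imwrite("pics/rect.png",np.hstack(out))
E
```

```text
S red [([217, 163, 6, 6, 21], [219.1, 165.0]), ([231, 181, 11, 21, 80], [236.8, 190.5])]
S brass [([364, 148, 10, 10, 71], [368.5, 152.4], [0.5719, 0.0012, 0.137])]
T red [([359, 248, 7, 6, 32], [362.2, 250.5]), ([352, 267, 4, 9, 14], [353.1, 271.1]), ([357, 284, 7, 6, 36], [359.8, 286.6])]
T brass [([215, 192, 10, 6, 36], [219.9, 194.1], [0.5715, 0.0019, 0.137]), ([214, 197, 10, 6, 31], [217.7, 199.5], [0.5585, 0.0065, 0.137])]
```

View pics/rect.png

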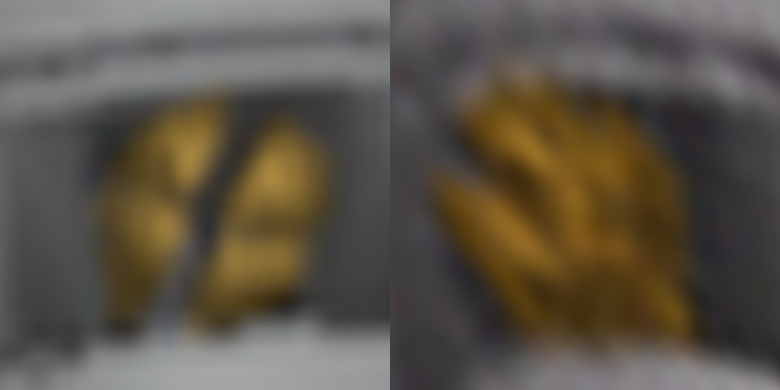

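Run:
```python
from meas import *
S=imaging.capture("scene");T=imaging.capture("top")
for z in(.154,.158):
    a,b=[atz(T,u,z) for u in((362.2,250.5),(359.8,286.6))]
    print("top",a.round(4),b.round(4),((a+b)/2).round(4),np.linalg.norm(a-b).round(4),np.degrees(np.arctan2(*(a-b)[1::-1])).round(1))
    c,d=[atz(S,u,z) for u in((219.8,165.6),(238,184.9))]
    print("sc",c.round(4),d.round(4),((c+d)/2).round(4),np.linalg.norm(c-d).round(4),np.degrees(np.arctan2(*(d-c)[1::-1])).round(1))
for p in(S,T):
  for t in("key_handle","socket"):
    q=models.cut_out(p,t)[0];m=q["region"];ys,xs=np.nonzero(m);print(t,q["confidence"],m.sum(),xs.mean().round(1),ys.mean().round(1))
s=r.sense();print(s["tcp_pos"].round(4),np.degrees(np.arctan2(s["ee_rot"][1,0],s["ee_rot"][0,0])))
```

```text
top [ 0.4427 -0.3291  0.154 ] [ 0.3622 -0.3234  0.154 ] [ 0.4024 -0.3263  0.154 ] 0.0807 -4.1
sc [ 0.36  -0.321  0.154] [ 0.4434 -0.3266  0.154 ] [ 0.4017 -0.3238  0.154 ] 0.0835 -3.8
top [ 0.4424 -0.3288  0.158 ] [ 0.3621 -0.323   0.158 ] [ 0.4023 -0.3259  0.158 ] 0.0804 -4.1
sc [ 0.3637 -0.3228  0.158 ] [ 0.4467 -0.3283  0.158 ] [ 0.4052 -0.3255  0.158 ] 0.0831 -3.8
key_handle 0.96 730 235.9 314.3
socket 0.59 84 368.8 152.7
key_handle 0.9 572 422.1 179.4
socket 0.7 98 219.0 197.5
[ 0.1636 -0.6032  0.2225] -164.82570784547477
```

Emit:
apply_moves:
  moves:
    - [[0,0,-0.035],0]
    - [[0,0,-0.035],0]
    - [[0,0,-0.035],0]
    - [[-0.0236,0.0321,0],0]
    - [[-0.0236,0.0321,0],0]
  hand: 0.087

```text
time_s: 1.72
tcp_pos: [0.1929, -0.5301, 0.3295]
ee_rot: [[-0.966, -0.259, 0.003], [-0.259, 0.966, -0.004], [-0.002, -0.005, -1.0]]
wrist_force: [0.8, 1.1, 0.0]
gripper_width: 1.002
gripper_force: 0.0
```

Emit:
apply_moves:
  moves:
    - [[-0.0236,0.0321,0],0]
    - [[-0.0236,0.0321,0],0]
    - [[-0.0236,0.0321,0],0]
    - [[-0.0236,0.0321,0],0]
    - [[-0.04,0.0033,0],0]

```text
time_s: 2.13
tcp_pos: [0.2847, -0.3626, 0.3289]
ee_rot: [[-0.965, -0.261, 0.001], [-0.261, 0.965, 0.0], [-0.001, -0.0, -1.0]]
wrist_force: [-0.9, -2.0, 0.1]
gripper_width: 0.999
gripper_force: 0.0
```

Emit:
apply_moves:
  moves:
    - [[-0.04,0.0033,0],0]
    - [[-0.04,0.0033,0],0]
    - [[-0.03,0.0033,0],0]
    - [[0,0,0],7]
    - [[0,0,0],7]

```text
time_s: 2.55
tcp_pos: [0.3928, -0.3272, 0.3271]
ee_rot: [[-1.0, -0.018, -0.001], [-0.018, 1.0, 0.0], [0.001, 0.0, -1.0]]
wrist_force: [-0.4, 0.4, -0.1]
gripper_width: 1.001
gripper_force: 0.0
```

Emit:
apply_moves:
  moves:
    - [[0,0,0],5.2]
    - [[0,0,0],0]
    - [[0,0,0],0]

```text
time_s: 2.8
tcp_pos: [0.3912, -0.3282, 0.3276]
ee_rot: [[-0.998, 0.068, 0.0], [0.068, 0.998, -0.0], [-0.0, -0.0, -1.0]]
wrist_force: [0.9, 1.0, -0.7]
gripper_width: 1.002
gripper_force: 0.0
```

```bash
cat > st.py <<'E'
import sys
from h import *
s=r.sense();R=s["ee_rot"]
print("t",s["time_s"],"tcp",s["tcp_pos"].round(4),"yaw",np.degrees(np.arctan2(R[1,0],R[0,0])).round(2),"tilt",np.degrees(np.arccos(-R[2,2])).round(2),"F",s["wrist_force"].round(1),"M",s["moment"].round(2),"g",round(s["gripper_width"]*.087,4),round(s["gripper_force"],1),"j",s["joints"].round(1))
if len(sys.argv)>3:
    t=np.array([float(v) for v in sys.argv[1:4]]);print("shift in tool",(R.T@(t-s["tcp_pos"])).round(4))
E
python3 st.py .4025 -.325 .133
```

```text
t 2.8 tcp [ 0.3912 -0.3282  0.3276] yaw 176.12 tilt 0.01 F [ 0.9  1.  -0.7] M [ 0.03  0.08 -0.03] g 0.0871 0.0 j [-21.8   7.3  -4.5  -0.  -78.1 -72.1]
shift in tool [-0.0111  0.004   0.1946]
```

Emit:
apply_moves:
  moves:
    - [[-0.0111,0.004,0.03],0]
    - [[0,0,0.04],0]
    - [[0,0,0.035],0]
    - [[0,0,0.03],0]
    - [[0,0,0.0],0]

```text
time_s: 3.22
tcp_pos: [0.3985, -0.323, 0.1865]
ee_rot: [[-0.997, 0.07, -0.011], [0.07, 0.998, 0.007], [0.012, 0.006, -1.0]]
wrist_force: [-0.0, -0.4, -0.2]
gripper_width: 0.997
gripper_force: 0.0
```

```bash
python3 st.py .4025 -.325 .133
python3 - <<'E'
from meas import *
T=imaging.capture("top");S=imaging.capture("scene")
c=lambda p,x,y:cv2.resize(p["frame"][y-38:y+38,x-50:x+50],(400,304),interpolation=cv2.INTER_CUBIC)
cv2.imwrite("pics/g1.png",np.hstack([c(S,228,172),c(T,362,262)]))
E
```

```text
t 3.2167 tcp [ 0.3985 -0.323   0.1865] yaw 175.99 tilt 0.75 F [-0.  -0.4 -0.2] M [0.01 0.08 0.03] g 0.0868 0.0 j [-21.   13.3 -17.6  -0.2 -59.8 -73. ]
shift in tool [-0.0047 -0.0021  0.0534]
```

View pics/g1.png

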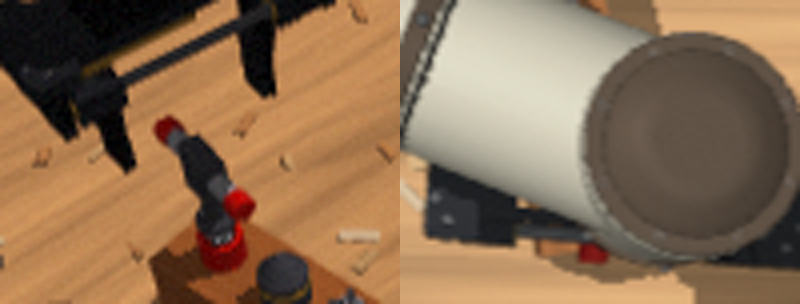

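The picture shows the fingers straddling the handle: hub near (205,155) in the left crop, fingers either side of it. Descending.

Emit:
apply_moves:
  moves:
    - [[-0.0,0.0,0.025],0]
    - [[0,0,0.02],0]
    - [[0,0,0.0],0]
    - [[0,0,0.0],0]

```text
time_s: 3.65
tcp_pos: [0.4035, -0.3258, 0.1495]
ee_rot: [[-0.998, 0.069, 0.002], [0.069, 0.998, -0.002], [-0.002, -0.002, -1.0]]
wrist_force: [-0.8, -1.1, 0.4]
gripper_width: 0.996
gripper_force: 0.0
```

```bash
python3 st.py .4025 -.325 .133
```

```text
t 3.65 tcp [ 0.4035 -0.3258  0.1495] yaw 176.04 tilt 0.15 F [-0.8 -1.1  0.4] M [-0.04  0.02  0.02] g 0.0866 0.0 j [-20.9  15.6 -20.6   0.1 -53.7 -73.1]
shift in tool [0.0011 0.0008 0.0165]
```

Emit:
apply_moves:
  moves:
    - [[0.001,0.001,0.0165],0]
    - [[0,0,0],0]
    - [[0,0,0.0],0]

```text
time_s: 3.9
tcp_pos: [0.4024, -0.3245, 0.1329]
ee_rot: [[-0.998, 0.069, 0.002], [0.069, 0.998, -0.001], [-0.002, -0.001, -1.0]]
wrist_force: [0.4, -0.1, 0.5]
gripper_width: 1.0
gripper_force: 0.0
```

Emit:
apply_moves:
  moves:
    - [[0,0,0],0]
    - [[0,0,0],0]
    - [[0,0,0.0],0]
    - [[0,0,0],0]
    - [[0,0,0.0],0]
  hand: 0

```text
time_s: 4.32
tcp_pos: [0.4017, -0.3241, 0.1314]
ee_rot: [[-0.998, 0.07, 0.001], [0.07, 0.998, -0.0], [-0.001, -0.0, -1.0]]
wrist_force: [0.5, 0.3, 0.3]
gripper_width: 0.711
gripper_force: 0.0
```

Emit:
apply_moves:
  moves:
    - [[0,0,0],0]
    - [[0,0,0],0]
    - [[0,0,0.0],0]
    - [[0,0,0],0]
    - [[0,0,0.0],0]

```text
time_s: 4.73
tcp_pos: [0.4016, -0.324, 0.131]
ee_rot: [[-0.998, 0.07, -0.0], [0.07, 0.998, 0.0], [0.0, 0.0, -1.0]]
wrist_force: [0.3, 0.9, 0.6]
gripper_width: 0.325
gripper_force: 0.0
```

```bash
python3 st.py .4025 -.325 .133
```

```text
t 4.7333 tcp [ 0.4016 -0.324   0.131 ] yaw 175.97 tilt 0.01 F [0.3 0.9 0.6] M [ 0.01 -0.04 -0.03] g 0.0283 0.0 j [-20.9  16.7 -22.1   0.  -51.2 -73.2]
shift in tool [-0.001 -0.001 -0.002]
```

Emit:
apply_moves:
  moves:
    - [[0,0,0],0]
    - [[0,0,0],0]
    - [[0,0,0.0],0]
    - [[0,0,0],0]
    - [[0,0,0.0],0]

```text
time_s: 5.15
tcp_pos: [0.4016, -0.324, 0.131]
ee_rot: [[-0.998, 0.07, -0.0], [0.07, 0.998, -0.0], [0.0, -0.0, -1.0]]
wrist_force: [-0.1, -0.7, -0.5]
gripper_width: 0.182
gripper_force: 29.9
```

```bash
python3 st.py .567 .003 .26
```

```text
t 5.15 tcp [ 0.4016 -0.324   0.131 ] yaw 175.97 tilt 0.0 F [-0.1 -0.7 -0.5] M [-0.17 -0.06 -0.01] g 0.0158 29.9 j [-20.9  16.7 -22.1   0.  -51.2 -73.2]
shift in tool [-0.142   0.3378 -0.129 ]
```

Emit:
apply_moves:
  moves:
    - [[0,0,-0.015],0]
    - [[0,0,-0.025],0]
    - [[0,0,-0.035],0]
    - [[0,0,-0.04],0]
    - [[0,0,-0.04],0]

```text
time_s: 5.57
tcp_pos: [0.4006, -0.3233, 0.2866]
ee_rot: [[-0.998, 0.07, -0.003], [0.07, 0.998, 0.002], [0.003, 0.002, -1.0]]
wrist_force: [1.0, -0.6, -3.1]
gripper_width: 0.178
gripper_force: 29.9
```

Emit:
apply_moves:
  moves:
    - [[0,0,0],-7]
    - [[0,0,0],-7]
    - [[0,0,0],-7]
    - [[0,0,0],-7]
    - [[0,0,0],-7]

```text
time_s: 5.98
tcp_pos: [0.401, -0.3234, 0.2852]
ee_rot: [[-0.854, -0.52, -0.001], [-0.52, 0.854, 0.002], [0.0, 0.002, -1.0]]
wrist_force: [0.0, 0.1, -2.5]
gripper_width: 0.18
gripper_force: 29.9
```

Emit:
apply_moves:
  moves:
    - [[0,0,0],-7]
    - [[0,0,0],-7]
    - [[0,0,0],-7]
    - [[0,0,0],-7]
    - [[0,0,0],-7]

```text
time_s: 6.4
tcp_pos: [0.4011, -0.3234, 0.2851]
ee_rot: [[-0.402, -0.916, -0.002], [-0.916, 0.402, 0.002], [-0.001, 0.002, -1.0]]
wrist_force: [-0.5, -0.9, -2.6]
gripper_width: 0.182
gripper_force: 29.9
```

Emit:
apply_moves:
  moves:
    - [[0,0,0],-7]
    - [[0,0,0],-3]
    - [[0,0,0],0]
    - [[0,0,0],0]

```text
time_s: 6.73
tcp_pos: [0.4012, -0.3236, 0.2853]
ee_rot: [[-0.244, -0.97, -0.001], [-0.97, 0.244, 0.001], [-0.001, 0.002, -1.0]]
wrist_force: [0.5, 0.9, -2.6]
gripper_width: 0.187
gripper_force: 29.9
```

```bash
python3 st.py .567 .003 .265
```

```text
t 6.7333 tcp [ 0.4012 -0.3236  0.2853] yaw -104.12 tilt 0.1 F [ 0.5  0.9 -2.6] M [ 0.04  0.09 -0.  ] g 0.0162 29.9 j [-20.8   9.   -8.5  -0.  -72.6   6.7]
shift in tool [-0.3572 -0.0811  0.0205]
```

Emit:
apply_moves:
  moves:
    - [[-0.0397,-0.009,0],0]
    - [[-0.0397,-0.009,0],0]
    - [[-0.0397,-0.009,0],0]
    - [[-0.0397,-0.009,0],0]
    - [[-0.0397,-0.009,0],0]

```text
time_s: 7.15
tcp_pos: [0.4936, -0.1405, 0.286]
ee_rot: [[-0.244, -0.97, -0.0], [-0.97, 0.244, 0.0], [-0.0, 0.0, -1.0]]
wrist_force: [1.4, -0.3, -2.2]
gripper_width: 0.184
gripper_force: 29.9
```

Emit:
apply_moves:
  moves:
    - [[-0.0397,-0.009,0],0]
    - [[-0.0397,-0.009,0],0]
    - [[-0.0397,-0.009,0],0]
    - [[-0.0397,-0.009,0],0]
    - [[0,0,0],0]

```text
time_s: 7.57
tcp_pos: [0.5695, 0.0087, 0.2847]
ee_rot: [[-0.238, -0.971, 0.001], [-0.971, 0.238, 0.001], [-0.002, -0.0, -1.0]]
wrist_force: [0.1, -0.6, -2.8]
gripper_width: 0.185
gripper_force: 29.9
```

Emit:
apply_moves:
  moves:
    - [[0,0,0],0]
    - [[0,0,0],0]

```text
time_s: 7.73
tcp_pos: [0.5664, 0.0032, 0.2854]
ee_rot: [[-0.243, -0.97, -0.002], [-0.97, 0.243, -0.0], [0.001, 0.002, -1.0]]
wrist_force: [-0.4, 0.1, -3.0]
gripper_width: 0.182
gripper_force: 29.9
```

```bash
python3 st.py .567 .003 .265
python3 - <<'E'
from meas import *
S=imaging.capture("scene");T=imaging.capture("top")
c=lambda p,x,y:cv2.resize(p["frame"][y-38:y+38,x-50:x+50],(400,304),interpolation=cv2.INTER_CUBIC)
cv2.imwrite("pics/v1.png",np.vstack([np.hstack([c(S,366,128),c(T,218,198)])]))
p=r.sense()["tcp_pos"]
for n,q in(("S",S),("T",T)):
    print(n,"pred tip",proj(q,p-[0,0,.077]).round(1),"handle",proj(q,p+[0,0,.023]).round(1),"red",[(b[0].tolist(),b[1].round(1).tolist()) for b in blobs(q,"red",(340,90,400,160) if n=="S" else (180,160,260,240))])
E
```

```text
t 7.7333 tcp [0.5664 0.0032 0.2854] yaw -104.04 tilt 0.1 F [-0.4  0.1 -3. ] M [-0.02  0.16  0.  ] g 0.0159 29.9 j [ 16.7  14.2  -1.8  -0.  -74.1 -30.7]
shift in tool [-0.     -0.0007  0.0204]
S pred tip [370.  130.3] handle [374.4  97.3] red [([360, 99, 6, 6, 24], [362.5, 101.3]), ([367, 116, 12, 12, 42], [374.6, 121.4])]
T pred tip [213.8 190.5] handle [204.1 181. ] red [([218, 183, 8, 8, 43], [221.7, 186.4])]
```

View pics/v1.png

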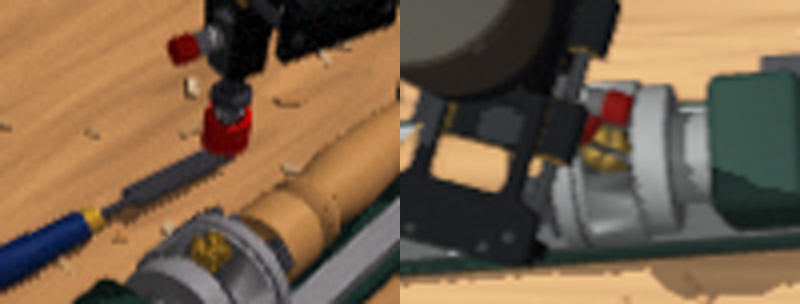

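```bash
cat > fit.py <<'E'
from meas import *
from scipy.optimize import minimize
def model(p,box,x,y,th,k=6,sig=.5):
    x0,y0,x1,y1=box
    g=(np.arange((x1-x0)*k)+.5)/k-.5+x0;h=(np.arange((y1-y0)*k)+.5)/k-.5+y0
    U,V=np.meshgrid(g,h);K=np.array(p["intrinsics"]);R=np.array(p["orientation"]);o=np.array(p["eye"])
    d=np.stack([U,V,np.ones_like(U)],-1)@np.linalg.inv(K).T@R.T
    def at(z):
        t=(z-o[2])/d[...,2];return o[0]+d[...,0]*t-x,o[1]+d[...,1]*t-y
    a,b=at(.137);c,s=np.cos(th),np.sin(th);u=a*c+b*s;v=-a*s+b*c
    disc=np.hypot(a,b)<.0135
    side=np.zeros_like(disc)
    for z in(.1365,.136,.1355):
        e,f=at(z);side|=np.hypot(e,f)<.0135
    slot=disc&((abs(u)<.0032)|(abs(v)<.0032)|(np.hypot(a,b)<.004))
    m=(disc&~slot)*1.+(side&~disc)*.6
    m=cv2.GaussianBlur(m,(0,0),sig*k)
    return cv2.resize(m,(x1-x0,y1-y0),interpolation=cv2.INTER_AREA)
def fit(p,frame,box,x,y):
    f=frame[box[1]:box[3],box[0]:box[2]].astype(float);I=f[...,2]-f[...,0]
    def cost(q):
        m=model(p,box,q[0],q[1],q[2]);A=np.stack([m.ravel(),np.ones(m.size)],1)
        c,_,_,_=np.linalg.lstsq(A,I.ravel(),rcond=None);return np.sqrt(np.mean((A@c-I.ravel())**2))
    best=min(((cost((x+dx,y+dy,np.radians(t))),x+dx,y+dy,np.radians(t)) for t in range(-45,45,10) for dx in(-.003,0,.003) for dy in(-.003,0,.003)))
    s=minimize(cost,best[1:],method="Nelder-Mead",options=dict(initial_simplex=[np.array(best[1:])+e for e in([0,0,0],[.001,0,0],[0,.001,0],[0,0,.08])],xatol=1e-4,fatol=1e-3))
    return s.x[:2].round(4),np.degrees(s.x[2]).round(1),round(s.fun,2),round(I.std(),1)
E
python3 - <<'E'
from fit import *
S=imaging.capture("scene");T=imaging.capture("top")
print("T",fit(T,cv2.imread("pics/top0.png"),(210,187,228,208),.5655,.004))
print("S",fit(S,cv2.imread("pics/scene0.png"),(361,145,378,162),.569,.002))
st=r.sense();p=st["tcp_pos"];ax=st["ee_rot"][:,0]
for n,q,u in(("S",S,(362.5,101.3)),("T",T,(221.7,186.4))):
    for z in (p[2]+.023,p[2]+.026): print(n,"cap meas",atz(q,u,z).round(4),"pred",(p+[0,0,.023]+.0395*ax).round(4),(p+[0,0,.023]-.0395*ax).round(4))
    print(proj(q,p+[0,0,-.061]))
b=S["frame"];hsv=cv2.cvtColor(b,cv2.COLOR_BGR2HSV)[112:135,360:385];m=((hsv[...,0]<6)|(hsv[...,0]>174))&(hsv[...,1]>150)&(hsv[...,2]>40)
for row in m: print("".join("#" if v else "." for v in row))
E
```

```text
T (array([0.5653, 0.0044]), np.float64(-20.1), np.float64(14.56), np.float64(27.2))
S (array([0.57  , 0.0036]), np.float64(-16.0), np.float64(21.38), np.float64(31.5))
S cap meas [ 0.5576 -0.0296  0.3093] pred [ 0.5567 -0.0364  0.3093] [0.576  0.0402 0.3093]
S cap meas [ 0.5602 -0.0328  0.3123] pred [ 0.5567 -0.0364  0.3093] [0.576  0.0402 0.3093]
[370.60703016 125.29556827]
T cap meas [ 0.5555 -0.0337  0.3093] pred [ 0.5567 -0.0364  0.3093] [0.576  0.0402 0.3093]
T cap meas [ 0.5549 -0.0343  0.3123] pred [ 0.5567 -0.0364  0.3093] [0.576  0.0402 0.3093]
[212.41953958 188.97716151]
.........................
.........................
.........................
.........................
........#........#.......
.......##........#.......
.......###......###......
.......###......###......
.......####....####......
......############.......
.......###########.......
.......###########.......
......############.......
.......###########.......
.......###########.......
........#########........
.........######..........
.........................
.........................
.........................
.........................
.........................
.........................
```

Emit:
apply_moves:
  moves:
    - [[0,0,0.025],3]
    - [[0,0,0.025],0]
    - [[0,0,0.011],0]
    - [[0,0,0],0]
    - [[0,0,0],0]

```text
time_s: 8.35
tcp_pos: [0.5667, 0.0021, 0.2252]
ee_rot: [[-0.294, -0.956, -0.0], [-0.956, 0.294, -0.001], [0.001, 0.0, -1.0]]
wrist_force: [0.1, 0.2, -2.1]
gripper_width: 0.18
gripper_force: 29.9
```

Emit:
apply_moves:
  moves:
    - [[0,0,0],0]
    - [[0,0,0],0]

```text
time_s: 8.52
tcp_pos: [0.5677, 0.0028, 0.2268]
ee_rot: [[-0.293, -0.956, 0.003], [-0.956, 0.293, 0.0], [-0.001, -0.003, -1.0]]
wrist_force: [-0.1, 0.2, -1.6]
gripper_width: 0.18
gripper_force: 29.9
```

```bash
python3 st.py .567 .001 .222
python3 - <<'E'
from meas import *
S=imaging.capture("scene");T=imaging.capture("top")
c=lambda p,x,y:cv2.resize(p["frame"][y-25:y+25,x-33:x+33],(396,300),interpolation=cv2.INTER_CUBIC)
cv2.imwrite("pics/v2.png",np.vstack([np.hstack([c(S,370,145),c(T,218,198)])]))
p=r.sense()["tcp_pos"]
for n,q in(("S",S),("T",T)):
    print(n,"pred tip",proj(q,p-[0,0,.077]).round(1),"sleeve bottom",proj(q,p-[0,0,.061]).round(1),"red",[(b[0].tolist(),b[1].round(1).tolist()) for b in blobs(q,"red",(340,90,400,160) if n=="S" else (180,160,260,240))])
b=S["frame"];hsv=cv2.cvtColor(b,cv2.COLOR_BGR2HSV)[132:160,355:390];m=((hsv[...,0]<6)|(hsv[...,0]>174))&(hsv[...,1]>150)&(hsv[...,2]>40)
for i,row in enumerate(m): print(132+i,"".join("#" if v else "." for v in row))
E
```

```text
t 8.5167 tcp [0.5677 0.0028 0.2268] yaw -107.05 tilt 0.19 F [-0.1  0.2 -1.6] M [0.02 0.11 0.  ] g 0.0157 29.9 j [ 16.7  16.2  -7.6   0.  -66.1 -33.7]
shift in tool [0.0019 0.0001 0.0048]
S pred tip [368.1 147.7] sleeve bottom [368.8 143.2] red [([358, 119, 5, 6, 23], [360.0, 121.2]), ([368, 135, 9, 11, 35], [373.0, 141.0])]
T pred tip [218.4 194.9] sleeve bottom [217.1 193.6] red [([223, 189, 7, 7, 38], [226.0, 192.3])]
132 ...................................
133 ...................................
134 ...........#.......................
135 ...........##.......#..............
136 ..........###.......#..............
137 ..........###.......##.............
138 ..........###.....####.............
139 ..........#####..####..............
140 ..........###########..............
141 ..........###########..............
142 ..........###########..............
143 ..........###########..............
144 ..........###########..............
145 ............#######................
146 .............####..................
147 ...................................
148 ...................................
149 ...................................
150 ...................................
151 ...................................
152 ...................................
153 ...................................
154 ...................................
155 ...................................
156 ...................................
157 ...................................
158 ...................................
159 ...................................
```

View pics/v2.png

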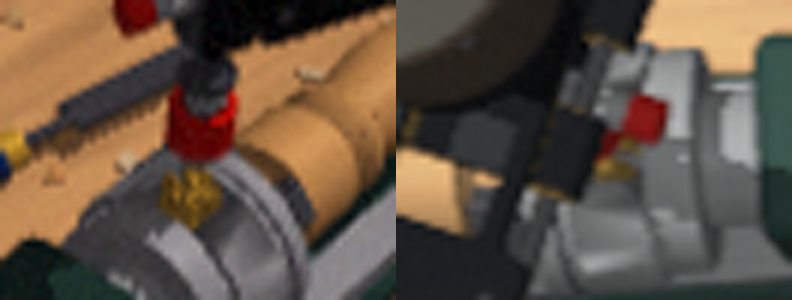

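```bash
cat > rel.py <<'E'
from fit import *
def sat(f,i): f=f.astype(float);return (f[...,2]-f[...,i])/(f[...,2]+f[...,i]+30)
def sleeve(p,box,x,y,zb,k=6,sig=.5):
    x0,y0,x1,y1=box
    g=(np.arange((x1-x0)*k)+.5)/k-.5+x0;h=(np.arange((y1-y0)*k)+.5)/k-.5+y0
    U,V=np.meshgrid(g,h);K=np.array(p["intrinsics"]);R=np.array(p["orientation"]);o=np.array(p["eye"])
    d=np.stack([U,V,np.ones_like(U)],-1)@np.linalg.inv(K).T@R.T
    m=np.zeros(U.shape,bool)
    for z in zb+np.arange(0,.03,.0006):
        t=(z-o[2])/d[...,2];m|=np.hypot(o[0]+d[...,0]*t-x,o[1]+d[...,1]*t-y)<.015
    return cv2.resize(cv2.GaussianBlur(m*1.,(0,0),sig*k),(x1-x0,y1-y0),interpolation=cv2.INTER_AREA)
def lsq(mod,I,q0,step):
    def cost(q):
        m=mod(q);A=np.stack([m.ravel(),np.ones(m.size)],1);c=np.linalg.lstsq(A,I.ravel(),rcond=None)[0]
        return np.sqrt(np.mean((A@c-I.ravel())**2))
    q0=np.array(q0);s=minimize(cost,q0,method="Nelder-Mead",options=dict(initial_simplex=[q0]+[q0+e for e in np.diag(step)],xatol=1e-5,fatol=1e-6))
    return s.x,s.fun,I.std()
E
python3 - <<'E'
from rel import *
S=imaging.capture("scene");T=imaging.capture("top");tcp=r.sense()["tcp_pos"]
bx=(360,140,382,151);I=sat(S["frame"],1)[bx[1]:bx[3],bx[0]:bx[2]]
x,f,sd=lsq(lambda q:sleeve(S,bx,q[0],q[1],tcp[2]-.061),I,tcp[:2],(.002,.002));print("sleeve S",x.round(4),"minus tcp",(x-tcp[:2]).round(4),f,sd)
for n,p,im,bx,q0 in(("S",S,"scene0",(361,146,378,160),(.570,.0036)),("T",T,"top0",(210,189,228,207),(.5653,.0044))):
    I=sat(cv2.imread(f"pics/{im}.png"),0)[bx[1]:bx[3],bx[0]:bx[2]]
    for a in(-25,-18,-11,10):
        x,f,sd=lsq(lambda q:model(p,bx,q[0],q[1],q[2]),I,(*q0,np.radians(a)),(.001,.001,.08));print(n,x[:2].round(4),np.degrees(x[2]).round(1),round(f,4),round(sd,3))
E
```

```text
sleeve S [0.5661 0.0081] minus tcp [-0.0009  0.005 ] 0.060278642012184594 0.24796358669062252
S [0.5701 0.0028] -19.6 0.141 0.211
S [0.5702 0.003 ] -18.4 0.1404 0.211
S [0.5701 0.0032] -15.5 0.1415 0.211
S [0.5715 0.0016] 9.9 0.1502 0.211
T [0.5651 0.004 ] -20.4 0.0828 0.148
T [0.5651 0.0041] -20.4 0.0829 0.148
T [0.5651 0.0041] -20.0 0.0828 0.148
T [0.5652 0.004 ] -19.9 0.0828 0.148
```

Run:
```python
from rel import *
S=imaging.capture("scene");T=imaging.capture("top");st=r.sense();tcp=st["tcp_pos"];ax=st["ee_rot"][:,0]
def cap(p,box,q,z,k=6):
    x0,y0,x1,y1=box
    n=400;rng=np.random.default_rng(0)
    t=rng.uniform(-.0065,.0065,4000);a=rng.uniform(0,2*np.pi,4000)
    yy=np.array([-ax[1],ax[0],0]);P=np.array([q[0],q[1],z])+t[:,None]*ax+.0085*(np.cos(a)[:,None]*yy+np.sin(a)[:,None]*[0,0,1])
    uv=np.array([proj(p,X) for X in P]);h=cv2.convexHull(((uv-[x0-.5,y0-.5])*k*16).astype(np.int32))
    m=np.zeros(((y1-y0)*k,(x1-x0)*k));cv2.fillConvexPoly(m,h,1.,shift=4)
    return cv2.resize(cv2.GaussianBlur(m,(0,0),.5*k),(x1-x0,y1-y0),interpolation=cv2.INTER_AREA)
pred=tcp+[0,0,.023]+.0395*ax
for n,p,c in(("S",S,(360,121)),("T",T,(227,192))):
    w=8 if n=="S" else 7
    bx=(c[0]-w,c[1]-w,c[0]+w,c[1]+w) if n=="S" else (221,185,236,203)
    I=sat(p["frame"],1)[bx[1]:bx[3],bx[0]:bx[2]].copy()
    x,f,sd=lsq(lambda q:cap(p,bx,q,pred[2]),I,pred[:2],(.002,.002));d=x-pred[:2]
    print(n,"cap offset from pred",d.round(4),"along key x",(d@ax[:2]).round(4),"across",(d@[-ax[1],ax[0]]).round(4),round(f,3),round(sd,3))
print(tcp.round(4))
```

```text
S cap offset from pred [-0.0004  0.0028] along key x -0.0025 across -0.0012 0.084 0.189
T cap offset from pred [-0.0015  0.0034] along key x -0.0028 across -0.0025 0.077 0.197
[0.5669 0.0031 0.2254]
```

Run:
```python
from rel import *
S=imaging.capture("scene");T=imaging.capture("top")
def ov(p,im,c,cands,k=16):
    x0,y0=c[0]-12,c[1]-12;f=cv2.resize(cv2.imread(im)[y0:y0+25,x0:x0+25],None,fx=k,fy=k,interpolation=cv2.INTER_CUBIC)
    f=np.clip(f*1.6,0,255).astype(np.uint8)
    for (x,y,th),col in cands:
        th=np.radians(th)
        for z in(.137,):
            P=[(x+.0135*np.cos(a),y+.0135*np.sin(a),z) for a in np.linspace(0,6.28,40)]
            uv=np.array([proj(p,X) for X in P]);cv2.polylines(f,[((uv-[x0-.5,y0-.5])*k).astype(np.int32)],True,col,1)
        for a in range(4):
            for s in(-1,1):
                c_,s_=np.cos(th+a*np.pi/2),np.sin(th+a*np.pi/2)
                L=[(x+u*c_-s*.0032*s_,y+u*s_+s*.0032*c_,.137) for u in(.004,.013)]
                uv=np.array([proj(p,X) for X in L]);cv2.polylines(f,[((uv-[x0-.5,y0-.5])*k).astype(np.int32)],False,col,1)
    return f
a=ov(S,"pics/scene0.png",(369,152),[((.5702,.003,-18),(0,255,0))])
b=ov(T,"pics/top0.png",(219,198),[((.5651,.0041,-20),(0,255,0))])
cv2.imwrite("pics/ov.png",np.hstack([a,b]))
```

```text
(no output)
```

View pics/ov.png

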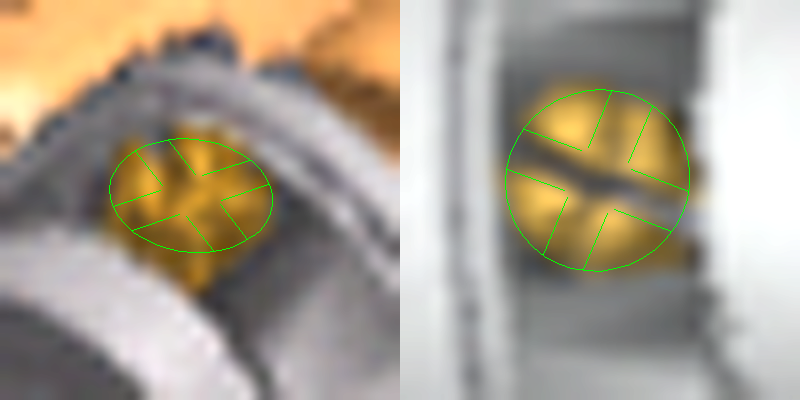

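The overlays put the drive near (0.568, 0.003) with its slots at about -20°. Aligning and descending in small steps while watching the force.

Emit:
apply_moves:
  moves:
    - [[0.0024,-0.0011,0.004],2.5]
    - [[0,0,0.004],0]
    - [[0,0,0.0],0]
    - [[0,0,0],0]

```text
time_s: 9.25
tcp_pos: [0.5669, 0.0004, 0.2167]
ee_rot: [[-0.333, -0.943, -0.001], [-0.943, 0.333, -0.0], [0.001, 0.001, -1.0]]
wrist_force: [-0.5, 0.0, -2.3]
gripper_width: 0.184
gripper_force: 29.9
```

Emit:
apply_moves:
  moves:
    - [[0,0,0.002],0]
    - [[0,0,0.002],0]
    - [[0,0,0.0],0]

```text
time_s: 9.5
tcp_pos: [0.5669, 0.0005, 0.2126]
ee_rot: [[-0.334, -0.943, -0.001], [-0.943, 0.334, 0.0], [0.0, 0.001, -1.0]]
wrist_force: [0.8, -0.9, -2.8]
gripper_width: 0.182
gripper_force: 29.9
```

```bash
python3 st.py .5672 .0005 .212
```

```text
t 9.5 tcp [5.669e-01 5.000e-04 2.126e-01] yaw -109.52 tilt 0.05 F [ 0.8 -0.9 -2.8] M [ 0.08  0.13 -0.01] g 0.0159 29.9 j [ 16.4  16.8  -8.7  -0.  -64.5 -35.9]
shift in tool [-0.0001 -0.0003  0.0006]
```

Emit:
apply_moves:
  moves:
    - [[0,0,0.002],0]
    - [[0,0,0.001],0]
    - [[0,0,0.0],0]

```text
time_s: 9.75
tcp_pos: [0.5669, 0.0005, 0.21]
ee_rot: [[-0.334, -0.942, -0.001], [-0.942, 0.334, 0.0], [0.0, 0.001, -1.0]]
wrist_force: [-1.0, 0.1, -1.0]
gripper_width: 0.184
gripper_force: 29.9
```

```bash
python3 st.py
```

```text
t 9.75 tcp [5.669e-01 5.000e-04 2.100e-01] yaw -109.53 tilt 0.04 F [-1.   0.1 -1. ] M [0.28 0.46 0.  ] g 0.016 29.9 j [ 16.4  17.   -9.   -0.  -64.1 -35.9]
```

Emit:
apply_moves:
  moves:
    - [[-0.0002,0.0009,0],0]
    - [[0,0,0.001],0]
    - [[0,0,0.0],0]

```text
time_s: 10.0
tcp_pos: [0.5665, 0.001, 0.209]
ee_rot: [[-0.334, -0.943, 0.0], [-0.943, 0.334, 0.0], [-0.0, -0.0, -1.0]]
wrist_force: [-0.0, -0.5, -1.6]
gripper_width: 0.183
gripper_force: 29.9
```

```bash
python3 st.py
```

```text
t 10.0 tcp [0.5665 0.001  0.209 ] yaw -109.52 tilt 0.03 F [-0.  -0.5 -1.6] M [0.14 0.05 0.03] g 0.0159 29.9 j [ 16.5  16.9  -9.2   0.  -63.9 -36. ]
```

Moments dropped after that correction, so the pilot is in the mouth. Continuing down.

Emit:
apply_moves:
  moves:
    - [[0,0,0.001],0]
    - [[0,0,0.001],0]
    - [[0,0,0.0],0]

```text
time_s: 10.25
tcp_pos: [0.5665, 0.0011, 0.2071]
ee_rot: [[-0.334, -0.942, 0.0], [-0.942, 0.334, 0.0], [-0.0, -0.0, -1.0]]
wrist_force: [-0.2, 0.1, -2.2]
gripper_width: 0.183
gripper_force: 29.9
```

```bash
python3 st.py
```

```text
t 10.25 tcp [0.5665 0.0011 0.2071] yaw -109.53 tilt 0.03 F [-0.2  0.1 -2.2] M [0.33 0.06 0.03] g 0.016 29.9 j [ 16.5  17.   -9.3  -0.  -63.6 -36. ]
```

Emit:
apply_moves:
  moves:
    - [[0,0,0.001],0]
    - [[0,0,0.001],0]
    - [[0,0,0.0],0]

```text
time_s: 10.5
tcp_pos: [0.5666, 0.001, 0.2058]
ee_rot: [[-0.334, -0.943, 0.001], [-0.943, 0.334, 0.0], [-0.0, -0.001, -1.0]]
wrist_force: [-2.0, 1.2, 2.8]
gripper_width: 0.18
gripper_force: 29.9
```

```bash
python3 st.py
```

```text
t 10.5 tcp [0.5666 0.001  0.2058] yaw -109.51 tilt 0.06 F [-2.   1.2  2.8] M [0.5  0.55 0.  ] g 0.0156 29.9 j [ 16.5  17.1  -9.4   0.  -63.4 -36. ]
```

Emit:
apply_moves:
  moves:
    - [[-0.0003,0.0007,0],0]
    - [[0,0,0],0]
    - [[0,0,0.0],0]

```text
time_s: 10.75
tcp_pos: [0.5664, 0.0013, 0.2058]
ee_rot: [[-0.334, -0.943, 0.002], [-0.943, 0.334, -0.0], [-0.0, -0.002, -1.0]]
wrist_force: [-0.3, 0.3, 3.2]
gripper_width: 0.179
gripper_force: 29.9
```

```bash
python3 st.py
```

```text
t 10.75 tcp [0.5664 0.0013 0.2058] yaw -109.52 tilt 0.11 F [-0.3  0.3  3.2] M [ 0.01  0.01 -0.03] g 0.0156 29.9 j [ 16.5  17.   -9.5   0.1 -63.3 -36.1]
```

Emit:
apply_moves:
  moves:
    - [[0,0,0.0],-1.5]
    - [[0,0,0],-1.5]
    - [[0,0,0.0],0]

```text
time_s: 11.0
tcp_pos: [0.5665, 0.0013, 0.2057]
ee_rot: [[-0.284, -0.959, 0.002], [-0.959, 0.284, -0.0], [-0.0, -0.002, -1.0]]
wrist_force: [0.3, -1.2, 3.5]
gripper_width: 0.178
gripper_force: 29.9
```

```bash
python3 st.py
```

```text
t 11.0 tcp [0.5665 0.0013 0.2057] yaw -106.5 tilt 0.11 F [ 0.3 -1.2  3.5] M [-0.04 -0.12  0.04] g 0.0155 29.9 j [ 16.5  17.   -9.5   0.  -63.3 -33.1]
```

Emit:
apply_moves:
  moves:
    - [[0,0,0.0],-1.5]
    - [[0,0,0],-1.5]
    - [[0,0,0.0],0]

```text
time_s: 11.25
tcp_pos: [0.5665, 0.0015, 0.2056]
ee_rot: [[-0.234, -0.972, 0.002], [-0.972, 0.234, 0.0], [-0.001, -0.002, -1.0]]
wrist_force: [1.6, -0.2, 4.7]
gripper_width: 0.178
gripper_force: 29.9
```

```bash
python3 st.py
```

```text
t 11.25 tcp [0.5665 0.0015 0.2056] yaw -103.53 tilt 0.12 F [ 1.6 -0.2  4.7] M [ 0.06 -0.26 -0.06] g 0.0155 29.9 j [ 16.5  17.   -9.5   0.  -63.3 -30.1]
```

Emit:
apply_moves:
  moves:
    - [[-0.0001,-0.0004,0.0005],0]
    - [[0,0,0],1.5]
    - [[0,0,0.0],1.5]
    - [[0,0,0.0],1.5]
    - [[0,0,0.0],0]

```text
time_s: 11.67
tcp_pos: [0.5667, 0.0014, 0.2055]
ee_rot: [[-0.311, -0.95, 0.002], [-0.95, 0.311, -0.0], [-0.0, -0.002, -1.0]]
wrist_force: [-0.7, 0.1, 6.2]
gripper_width: 0.184
gripper_force: 29.9
```

```bash
python3 st.py
```

```text
t 11.6667 tcp [0.5667 0.0014 0.2055] yaw -108.12 tilt 0.09 F [-0.7  0.1  6.2] M [ 0.14  0.23 -0.05] g 0.016 29.9 j [ 16.5  17.1  -9.5   0.  -63.3 -34.7]
```

Emit:
apply_moves:
  moves:
    - [[0,0,0],1.5]
    - [[0,0,0],1.5]
    - [[0,0,0.0],1.5]
    - [[0,0,0.0],0]

```text
time_s: 12.0
tcp_pos: [0.5667, 0.0018, 0.2051]
ee_rot: [[-0.384, -0.923, 0.002], [-0.923, 0.384, 0.001], [-0.001, -0.001, -1.0]]
wrist_force: [-0.0, 1.9, 4.4]
gripper_width: 0.18
gripper_force: 29.9
```

```bash
python3 st.py
```

```text
t 12.0 tcp [0.5667 0.0018 0.2051] yaw -112.6 tilt 0.1 F [-0.   1.9  4.4] M [ 0.51 -0.01  0.01] g 0.0157 29.9 j [ 16.6  17.1  -9.5  -0.  -63.3 -39.1]
```

Emit:
apply_moves:
  moves:
    - [[0,0,0],1.5]
    - [[0,0,0],1.5]
    - [[0,0,0.0],1]
    - [[0,0,0.0],0]

```text
time_s: 12.33
tcp_pos: [0.5667, 0.0019, 0.205]
ee_rot: [[-0.447, -0.895, 0.002], [-0.895, 0.447, 0.001], [-0.002, -0.001, -1.0]]
wrist_force: [0.6, 2.7, 5.3]
gripper_width: 0.18
gripper_force: 29.9
```

```bash
python3 st.py
```

```text
t 12.3333 tcp [0.5667 0.0019 0.205 ] yaw -116.55 tilt 0.11 F [0.6 2.7 5.3] M [ 0.84 -0.06 -0.02] g 0.0157 29.9 j [ 16.6  17.1  -9.5  -0.  -63.3 -43.1]
```

Emit:
apply_moves:
  moves:
    - [[-0.0009,0.0004,0],0]
    - [[0,0,0],0]
    - [[0,0,0.0],-1.5]
    - [[0,0,0.0],0]

```text
time_s: 12.67
tcp_pos: [0.5667, 0.0023, 0.2049]
ee_rot: [[-0.422, -0.906, 0.001], [-0.906, 0.422, -0.0], [-0.0, -0.001, -1.0]]
wrist_force: [0.9, -0.1, 4.9]
gripper_width: 0.18
gripper_force: 29.9
```

```bash
python3 st.py
```

```text
t 12.6667 tcp [0.5667 0.0023 0.2049] yaw -114.99 tilt 0.07 F [ 0.9 -0.1  4.9] M [ 0.16 -0.34 -0.08] g 0.0157 29.9 j [ 16.6  17.1  -9.5   0.  -63.3 -41.6]
```

Emit:
apply_moves:
  moves:
    - [[0,0,0],-1.5]
    - [[0,0,0],-1]
    - [[0,0,0.0],0]

```text
time_s: 12.92
tcp_pos: [0.5662, 0.0027, 0.2035]
ee_rot: [[-0.383, -0.924, -0.001], [-0.924, 0.383, 0.001], [-0.0, 0.001, -1.0]]
wrist_force: [2.1, 2.1, -2.5]
gripper_width: 0.177
gripper_force: 29.9
```

```bash
python3 st.py
```

```text
t 12.9167 tcp [0.5662 0.0027 0.2035] yaw -112.55 tilt 0.06 F [ 2.1  2.1 -2.5] M [ 0.54 -0.84  0.04] g 0.0154 29.9 j [ 16.6  17.2  -9.6  -0.1 -63.2 -39.2]
```

The key dropped in, so the splines are meshed at yaw -112.5. Trimming sideways and pressing down.

Emit:
apply_moves:
  moves:
    - [[-0.0006,-0.0004,0],0]
    - [[0,0,0.002],0]
    - [[0,0,0.001],0]
    - [[0,0,0],0]

```text
time_s: 13.25
tcp_pos: [0.5664, 0.0028, 0.2007]
ee_rot: [[-0.383, -0.924, -0.001], [-0.924, 0.383, 0.0], [0.001, 0.001, -1.0]]
wrist_force: [1.8, 1.9, -2.9]
gripper_width: 0.183
gripper_force: 29.9
```

```bash
python3 st.py
```

```text
t 13.25 tcp [0.5664 0.0028 0.2007] yaw -112.55 tilt 0.09 F [ 1.8  1.9 -2.9] M [ 0.4  -0.6  -0.01] g 0.0159 29.9 j [ 16.7  17.4  -9.8  -0.  -62.9 -39.2]
```

Emit:
apply_moves:
  moves:
    - [[0,0,0.001],0]
    - [[0,0,0.001],0]
    - [[0,0,0.001],0]
    - [[0,0,0],0]

```text
time_s: 13.58
tcp_pos: [0.5665, 0.0028, 0.1981]
ee_rot: [[-0.383, -0.924, -0.001], [-0.924, 0.383, 0.0], [0.0, 0.001, -1.0]]
wrist_force: [1.5, 0.6, -2.9]
gripper_width: 0.182
gripper_force: 29.9
```

```bash
python3 st.py
```

```text
t 13.5833 tcp [0.5665 0.0028 0.1981] yaw -112.54 tilt 0.06 F [ 1.5  0.6 -2.9] M [ 0.46 -0.25  0.02] g 0.0159 29.9 j [ 16.7  17.5 -10.   -0.  -62.6 -39.2]
```

Emit:
apply_moves:
  moves:
    - [[-0.0004,-0.0002,0.001],0]
    - [[0,0,0.0015],0]
    - [[0,0,0.0015],0]
    - [[0,0,0],0]

```text
time_s: 13.92
tcp_pos: [0.5668, 0.0029, 0.1949]
ee_rot: [[-0.383, -0.924, -0.001], [-0.924, 0.383, -0.0], [0.001, 0.0, -1.0]]
wrist_force: [-1.4, 1.3, 3.6]
gripper_width: 0.184
gripper_force: 30.0
```

```bash
python3 st.py
```

```text
t 13.9167 tcp [0.5668 0.0029 0.1949] yaw -112.52 tilt 0.04 F [-1.4  1.3  3.6] M [ 0.38  0.74 -0.02] g 0.016 30.0 j [ 16.7  17.7 -10.3   0.  -62.1 -39.2]
```

Emit:
apply_moves:
  moves:
    - [[0,0,0.0015],0]
    - [[0,0,0.0015],0]
    - [[0,0,0.001],0]
    - [[0,0,0],0]

```text
time_s: 14.25
tcp_pos: [0.5669, 0.0029, 0.191]
ee_rot: [[-0.383, -0.924, -0.001], [-0.924, 0.383, -0.0], [0.001, 0.0, -1.0]]
wrist_force: [-2.4, 1.4, 5.4]
gripper_width: 0.183
gripper_force: 30.0
```

```bash
python3 st.py
```

```text
t 14.25 tcp [0.5669 0.0029 0.191 ] yaw -112.52 tilt 0.04 F [-2.4  1.4  5.4] M [ 0.41  1.09 -0.03] g 0.0159 30.0 j [ 16.7  17.8 -10.6   0.  -61.6 -39.2]
```

Emit:
apply_moves:
  moves:
    - [[-0.0001,0.0005,0.001],0]
    - [[0,0,0.001],0]
    - [[0,0,0],0]
    - [[0,0,0],0]

```text
time_s: 14.58
tcp_pos: [0.5668, 0.003, 0.1898]
ee_rot: [[-0.383, -0.924, 0.001], [-0.924, 0.383, -0.001], [0.001, -0.001, -1.0]]
wrist_force: [-2.4, 0.4, 7.6]
gripper_width: 0.185
gripper_force: 30.0
```

```bash
python3 st.py
```

```text
t 14.5833 tcp [0.5668 0.003  0.1898] yaw -112.5 tilt 0.06 F [-2.4  0.4  7.6] M [0.2  1.19 0.05] g 0.0161 30.0 j [ 16.7  17.9 -10.8   0.1 -61.3 -39.2]
```

Emit:
apply_moves:
  moves:
    - [[0.0002,0.0005,0.001],0]
    - [[0,0,0.0005],0]
    - [[0,0,0],0]
    - [[0,0,0],0]

```text
time_s: 14.92
tcp_pos: [0.5668, 0.0029, 0.1896]
ee_rot: [[-0.382, -0.924, 0.003], [-0.924, 0.382, -0.001], [-0.0, -0.003, -1.0]]
wrist_force: [-4.1, 0.8, 12.4]
gripper_width: 0.184
gripper_force: 30.0
```

```bash
python3 st.py
```

```text
t 14.9167 tcp [0.5668 0.0029 0.1896] yaw -112.48 tilt 0.16 F [-4.1  0.8 12.4] M [0.22 1.47 0.05] g 0.016 30.0 j [ 16.7  17.8 -10.9   0.1 -61.2 -39.3]
```

Fully home: z stalls at 0.1896 with about 15 N push. Turning clockwise about the key's axis now.

Emit:
apply_moves:
  moves:
    - [[0,0.0002,0],4]
    - [[0,0.0002,0],4]
    - [[0,0.0002,0],4]
    - [[0,0,0],0]

```text
time_s: 15.25
tcp_pos: [0.5668, 0.0034, 0.1897]
ee_rot: [[-0.568, -0.823, 0.004], [-0.823, 0.568, -0.001], [-0.002, -0.004, -1.0]]
wrist_force: [-3.1, 1.3, 11.4]
gripper_width: 0.18
gripper_force: 30.0
```

```bash
python3 st.py
```

```text
t 15.25 tcp [0.5668 0.0034 0.1897] yaw -124.59 tilt 0.23 F [-3.1  1.3 11.4] M [0.38 1.1  0.07] g 0.0157 30.0 j [ 16.8  17.8 -10.9   0.1 -61.1 -51.4]
```

Emit:
apply_moves:
  moves:
    - [[0,0.0002,0],4]
    - [[0,0.0002,0],4]
    - [[0,0.0002,0],4]
    - [[0,0,0],0]

```text
time_s: 15.58
tcp_pos: [0.5665, 0.0039, 0.1897]
ee_rot: [[-0.726, -0.687, 0.004], [-0.687, 0.726, -0.001], [-0.003, -0.003, -1.0]]
wrist_force: [-2.7, 0.0, 11.4]
gripper_width: 0.182
gripper_force: 30.0
```

```bash
python3 st.py
```

```text
t 15.5833 tcp [0.5665 0.0039 0.1897] yaw -136.58 tilt 0.24 F [-2.7  0.  11.4] M [0.34 0.97 0.08] g 0.0158 30.0 j [ 16.8  17.7 -11.    0.1 -61.  -63.5]
```

Emit:
apply_moves:
  moves:
    - [[0,0.0002,0],4]
    - [[0,0.0002,0],4]
    - [[0,0.0002,0],4]
    - [[0,0,0],0]

```text
time_s: 15.92
tcp_pos: [0.5662, 0.0043, 0.1897]
ee_rot: [[-0.853, -0.521, 0.004], [-0.521, 0.853, -0.001], [-0.003, -0.003, -1.0]]
wrist_force: [-2.4, -0.0, 9.8]
gripper_width: 0.181
gripper_force: 30.0
```

```bash
python3 st.py
```

```text
t 15.9167 tcp [0.5662 0.0043 0.1897] yaw -148.58 tilt 0.26 F [-2.4 -0.   9.8] M [0.3 0.9 0.1] g 0.0157 30.0 j [ 16.9  17.7 -11.    0.1 -61.  -75.5]
```

Emit:
apply_moves:
  moves:
    - [[0,0.0002,0.0004],4]
    - [[0,0.0002,0],4]
    - [[0,0,0],0]

```text
time_s: 16.17
tcp_pos: [0.5669, 0.0046, 0.1896]
ee_rot: [[-0.916, -0.4, 0.007], [-0.4, 0.916, -0.001], [-0.005, -0.004, -1.0]]
wrist_force: [-1.3, -0.3, 10.0]
gripper_width: 0.19
gripper_force: 31.8
```

```bash
python3 st.py
```

```text
t 16.1667 tcp [0.5669 0.0046 0.1896] yaw -156.39 tilt 0.38 F [-1.3 -0.3 10. ] M [0.1  0.5  0.85] g 0.0166 31.8 j [ 16.9  17.7 -11.1   0.2 -60.9 -83.4]
```

Emit:
apply_moves:
  moves:
    - [[0,0.0002,0],3]
    - [[0,0.0001,0],3]
    - [[0,0,0],0]

```text
time_s: 16.42
tcp_pos: [0.5675, 0.0051, 0.1897]
ee_rot: [[-0.953, -0.304, 0.008], [-0.304, 0.953, -0.001], [-0.007, -0.003, -1.0]]
wrist_force: [-0.3, -0.1, 9.8]
gripper_width: 0.212
gripper_force: 33.8
```

```bash
python3 st.py
```

```text
t 16.4167 tcp [0.5675 0.0051 0.1897] yaw -162.33 tilt 0.47 F [-0.3 -0.1  9.8] M [ 0.09 -0.06  0.98] g 0.0184 33.8 j [ 17.   17.7 -11.1   0.2 -60.8 -89.4]
```

Emit:
apply_moves:
  moves:
    - [[0,-0.0002,0],-4]
    - [[0,0,0.0004],-1]
    - [[0,0,0],0]
    - [[0,0,0],0]

```text
time_s: 16.75
tcp_pos: [0.5676, 0.005, 0.1897]
ee_rot: [[-0.923, -0.385, 0.009], [-0.385, 0.923, -0.0], [-0.008, -0.004, -1.0]]
wrist_force: [-1.3, 1.2, 11.3]
gripper_width: 0.201
gripper_force: 28.4
```

```bash
python3 st.py;  python3 - <<'E'
from rel import *
S=imaging.capture("scene");T=imaging.capture("top")
c=lambda p,x,y:cv2.resize(p["frame"][y-38:y+38,x-50:x+50],(400,304),interpolation=cv2.INTER_CUBIC)
cv2.imwrite("pics/end.png",np.hstack([c(S,370,140),c(T,218,198)]))
E
```

```text
t 16.75 tcp [0.5676 0.005  0.1897] yaw -157.38 tilt 0.5 F [-1.3  1.2 11.3] M [0.27 0.12 0.32] g 0.0175 28.4 j [ 16.9  17.7 -11.1   0.2 -60.8 -84.4]
```

View pics/end.png

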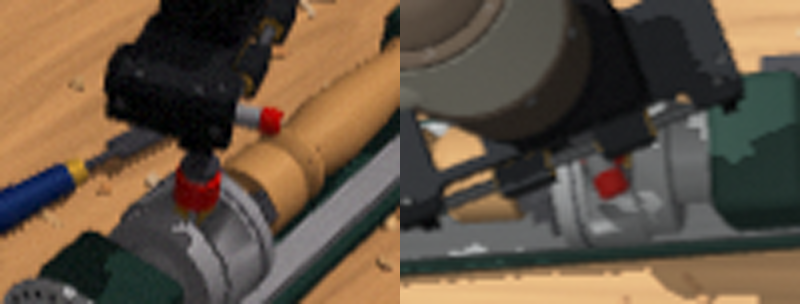

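The final picture shows the sleeve seated on the drive at (198,190) in the left crop, with the handle turned and the fingers still on the hub. The hard stop came after about 40°. Settling briefly, then handing in.

Emit:
apply_moves:
  moves:
    - [[0,0,0.0005],0]
    - [[0,0,0],0]
    - [[0,0,0],0]
    - [[0,0,0],0]

```text
time_s: 17.18
tcp_pos: [0.5677, 0.005, 0.1896]
ee_rot: [[-0.923, -0.385, 0.009], [-0.385, 0.923, -0.0], [-0.008, -0.004, -1.0]]
wrist_force: [-2.3, 0.7, 12.1]
gripper_width: 0.203
gripper_force: 28.5
```

```bash
python3 st.py; python3 -c "
from station import r
print(r.finish_job())"
```

```text
t 17.1833 tcp [0.5677 0.005  0.1896] yaw -157.37 tilt 0.52 F [-2.3  0.7 12.1] M [0.26 0.33 0.28] g 0.0177 28.5 j [ 16.9  17.7 -11.1   0.2 -60.7 -84.4]
the job is handed in; nothing more can be done
None
```

I handed the job in at 17.2 s with the key meshed, pressed home with about 15 N, turned clockwise about 40° to a hard stop and still gripped at 28 N; the hand-in call returned no verdict.

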